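# Slide the wide bin lid out over the ledge for hand-over

## Robot

A 6-joint arm with a two-finger parallel gripper is mounted at the origin on the work surface. World frame = base frame: x ahead of the robot, y to its left, z up, the work surface at z = 0. Lengths are in m, angles in rad, forces in N, time in s.
With the tool pointing down it reaches from about 0.25 to 0.725 m from the base axis. Payload 9.7 kg.
Tool frame: the origin (TCP) lies between the finger pads; the fingertips stand 22 mm ahead of it and the grasp point (between the pads) lies 3 mm ahead of it (r.tip_reach is the distance from the TCP to the fingertips, in m); z points along the fingers, y is the direction in which the jaws open and shut (so a half turn about z gives the same grasp; the last joint's range is limited). The gripper opens to 85 mm and grips with 20 to 120 N. Pads are 22 mm wide; open, the fingers measure 114 mm over their backs; the gripper's body (76 mm by 85 mm) begins 54 mm behind the grasp point. The pads swing forward as they close: fully open they stand 13 mm farther back than shut.
Start: joints at [-1.121, 0.087, 0.176, 1.66, 0, 1.571], TCP at [0.239, -0.495, 0.253] pointing down, gripper open.
Joint ranges: [-3.13, 3.13], [-0.85, 1.81], [-1.15, 1.24], [-2.2, 2.28], [-1.44, 1.52], [-3.14, 3.14]. Speed limits (rad/s): [2.22, 2.22, 2.57, 3.14, 3.14, 3.14].

## Interface

Orientations are given as a unit quaternion [x, y, z, w].
In Python, from bench import r gives the robot as it stands.
- The arm moves only by the tool apply_moves, never from a script. Its arguments are lists of equal length, an entry for each row: "slide": the shift along the tool's x, y, z in units of 25 mm (1.0 is 25 mm), a list of three; "turn": the turn about the tool's z in degrees; "gripper": the closure, from 0 (fully open) to 1 (shut). A call has 1 to 10 rows; each row is the pose to reach, as a shift and turn from the pose commanded when the call began, along the tool's axes at that moment; what a row does not reach only later rows make up. A row lasts 1/12 s, in which the tool goes at most 41.7 mm and 7.16 degrees, less where a joint would pass 70% of its speed; a pose out of reach is approached as far as the arm can. A call with a gripper value outside its range is refused whole. The fingers move at their own pace and stop on an object; "force" is the grip in N (left out, the last holds). Time passes only in rows, so rows that repeat a pose let the fingers close. It gives the time, the measured TCP pose, the force and the opening at its end, in the units of the state.
- r.state(): the state, without advancing time (a new reading comes with each control period).
- r.get_image(name): name is "side" or "top"; returns a dict with "image" (420x560x3 uint8, red, green, blue), "fovy" (degrees; the focal length in pixels is half the picture's height over the tangent of half this angle, whatever the lens; pixels are square), "cx", "cy" (the principal point, pixels), "distortion" ([k1, k2, p1, p2, k3] as OpenCV has them; the pictures are not rectified), "pose" (4x4, takes a point from camera to world coordinates). Camera axes: x right, y up, looking along -z (the intrinsics and any distortion apply to the point x, -y, -z); pixel columns grow to the right and rows downward; lengths in m; the calibration is good to about 2 mm. A picture is of the moment at which its call begins. There is no depth.
- r.job_done(): hands the job in, once; it reports no verdict.
Trained networks look in a picture, given as the dict that the camera call returned (one of the last four; its "shot" number tells which), for a name from the list of things; names that differ only in an ending like _2 or _b are one class to them, and where a whole thing is asked for, a point or a joint stands for the part that bears it (a point fixed in the world has none). Each returns a list of dicts, best first, with "conf" (0 to 1); they miss things now and then, are a little off and sometimes report something else, mostly with a low value. They report only what shows in the picture. A call takes as long as a camera call. They do not tell look-alikes from the thing itself.
- r.recognise(name, picture): "uv" ([column, row] in pixels, amid what is visible of it).
The state is a dict: "time": time; "joint_positions": joint angles; "qvel": joint speeds; "tau": joint torques, N m; "tcp_pos": TCP position; "orientation": TCP orientation; "wrist_force": force on the tool from outside, world axes, zero at the start; "ft_torque": the same for the moment, N m; "grip_width": finger opening in m.
Only numpy, scipy, OpenCV 4.12 (cv2) and the standard library are available. Lean on these libraries where they do the work, as an engineer would, in place of code of your own. Each camera call takes 0.05 s, during which the arm holds its last target.

## Task

Push the wider of the two flat bin lids across the raised ledge until 40 mm of it sticks out over the ledge's far edge, square to that edge, so that the next picker can take it from below. Only slide it, never lift or tip it, leave the narrow lid, the canister and the blue bin where they are, and finish with the hand clear.

Things in the scene. Friction and masses are not known exactly. Their poses are not given: they have to be found in the camera images.
- ledge: Fixed low shelf on the bench with a white top, 280 mm deep (its x) by 540 mm wide (its y) and 60 mm high; origin at the centre of its underside, on the bench. Its +x points away from the robot, within about 0.35 rad, to its far edge. Nothing stands in front of the far edge
- ledge_edge (a point): Middle of the far top edge of the ledge (ledge frame: x +140 mm, z +60 mm). Axes as the ledge: x points squarely out over the edge, y runs along it, z up
- wide_lid: The lid to push: loose flat grey plastic plate, 120 mm (x) by 130 mm (y), 8 mm thick, about 0.15 kg, lying flat on the ledge in its left or right half, its x within about 0.3 rad of the ledge's x, wholly inside the far edge. Origin at the centre of its underside, z up. It slides under a few newtons at most, its rear edge (x -60 mm) is a plain upright 8 mm face
- wide_lid_front (a point): Middle of the top of the wide lid's leading edge (wide lid frame: x +60 mm, z +8 mm), the edge that is to stick out. Axes as the wide lid
- narrow_lid: Leave alone: loose flat grey plastic plate, 120 mm (x) by 60 mm (y), 8 mm thick, on the other half of the ledge. Origin at the centre of its underside
- canister: Leave alone: loose upright metal canister, 40 mm across and 70 mm tall, on the ledge between the two lids. Origin at the centre of its underside
- parts_bin: Leave alone: loose blue open-fronted parts bin, 160 mm (x) by 100 mm (y), 80 mm high, on the bench to the right of the ledge. Origin at the centre of its underside
There are look-alikes about, which are no part of the job. What is shaped like the wide_lid but pink is not meant.

How it is judged:
By the outcome, as a careful person would: the job done as asked, in the order asked, and still so for the second after the job is handed in, with the robot touching nothing.
It also fails if it takes over 42 s, if anything falls off the work surface, if the arm or the gripper's body presses on something with over 40 N, if the wrist force passes 120 N, or if a joint passes its speed limit or range.

## Working session

There is one attempt and no reset: what is moved stays moved. The work goes in short steps, Python scripts to look and compute and a tool call to move; the robot and the scene stay as the last step left them, time stands still between calls to the robot, and variables do not carry over. Pictures are saved under pics/ and viewed, and the job is handed in when it is done.

Besides the shell and the picture viewer there is one more tool, called after "Emit:" as name([rows], argument=value, ...), one row to a line, values as JSON. apply_moves: Moves the arm, as the interface text tells. Its arguments: {"type":"object","properties":{"slide":{"type":"array","items":{"type":"array","items":{"type":"number"}}},"turn":{"type":"array","items":{"type":"number"}},"gripper":{"type":"array","items":{"type":"number"}},"force":{"type":"number"}},"required":["slide","turn","gripper"]}

```bash
mkdir -p pics; ls; python3 - <<'E'
from bench import r
import cv2,pickle
print(r.state())
for n in ["side","top"]:
    p=r.get_image(n)
    cv2.imwrite(f"pics/{n}0.png",p["image"][:,:,::-1])
    pickle.dump(p,open(f"{n}0.pkl","wb"))
    print(n,p["fovy"],p["cx"],p["cy"],p["distortion"],p["pose"])
    for k in ["wide_lid","narrow_lid","canister","parts_bin","ledge"]:
        print(k,[(x["uv"],x["conf"]) for x in r.recognise(k,p)])
E
```

```text
pics
{'time': 0.0, 'joint_positions': array([-1.12104048e+00,  8.74819042e-02,  1.75146401e-01,  1.65979626e+00,
        1.69329518e-05,  1.57080380e+00]), 'qvel': array([-6.75710204e-04, -8.79228562e-04, -1.88187149e-04,  7.38716260e-04,
       -2.00628476e-03, -4.12591848e-05]), 'tau': array([ 2.71482182e-03, -5.20384204e+01,  4.64804971e+01,  1.64380803e-02,
        2.21032997e-04,  3.57215612e-06]), 'tcp_pos': array([ 0.23903044, -0.49512901,  0.25257734]), 'orientation': array([ 9.74821953e-01,  2.22983664e-01, -1.40641754e-04, -6.52792887e-04]), 'wrist_force': array([-0.37826063,  0.211715  , -0.25789842]), 'ft_torque': array([ 0.03339708,  0.02096591, -0.02671037]), 'grip_width': 0.0852618732833901}
side 50.913134010967056 281.67302291467075 209.58616018239312 [0.03822952 0.         0.         0.         0.        ] [[-0.94844521  0.18929317 -0.25420422  0.20954461]
 [-0.31690472 -0.57855451  0.75156242  0.7859406 ]
 [-0.00480536  0.79337429  0.60871515  0.82989487]
 [ 0.          0.          0.          1.        ]]
wide_lid [([218.6, 189.9], 0.83), ([346.6, 365.7], 0.83), ([259.4, 208.3], 0.81), ([369.4, 210.4], 0.56), ([236.8, 229.3], 0.31)]
narrow_lid [([211.4, 275.3], 0.92)]
canister [([238.7, 232.7], 0.75)]
parts_bin [([319.4, 159.1], 0.74)]
ledge [([247.5, 272.0], 0.62)]
top 43.54300345752563 287.79509512495815 211.90430983096306 [-0.12980528  0.          0.          0.          0.        ] [[ 0.01520962  0.99592929 -0.08884543  0.40077616]
 [-0.99978991  0.01392697 -0.01503894 -0.15704387]
 [-0.01374037  0.0890555   0.99593189  1.47513365]
 [ 0.          0.          0.          1.        ]]
wide_lid [([355.2, 296.8], 0.96), ([335.3, 117.8], 0.87), ([159.9, 305.2], 0.7), ([293.5, 191.0], 0.66)]
narrow_lid [([190.1, 180.4], 0.95)]
canister [([237.6, 183.3], 0.58)]
parts_bin [([429.6, 216.3], 0.63)]
ledge [([231.4, 211.2], 0.71), ([430.4, 216.5], 0.69)]
```

View pics/top0.png

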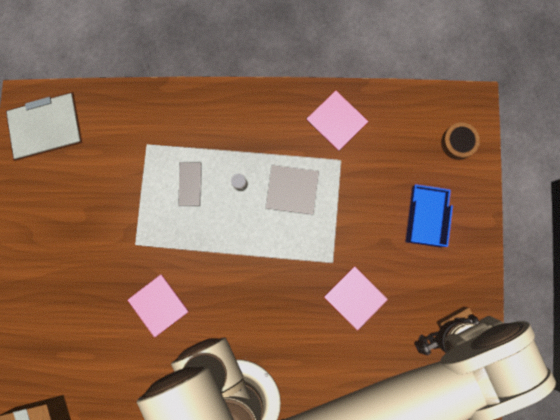

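View pics/side0.png

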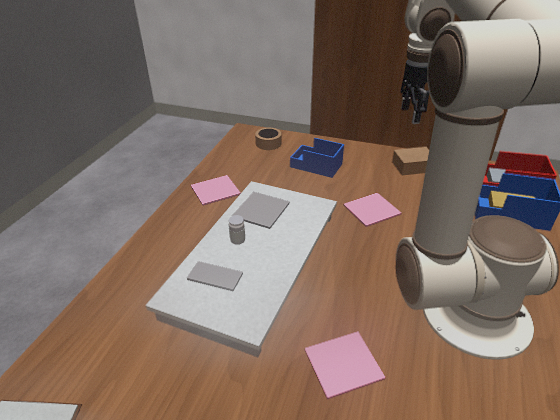

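The top view shows four wide_lid candidates: grey at (293,190) on the ledge, and pink at (355,297), (335,118) and (160,305) on the bench. The grey one on the ledge fits: it is grey, nearly square and on the right half. The narrow lid is at (190,184), the canister at (239,182) and the blue bin at (430,216). I'll confirm with an enlarged crop and measure.

```bash
cat > h.py <<'E'
import numpy as np,cv2
from scipy.optimize import least_squares
def K(p):
    h=p["image"].shape[0]; f=h/2/np.tan(np.radians(p["fovy"])/2)
    return np.array([[f,0,p["cx"]],[0,f,p["cy"]],[0,0,1.]])
def world(p,uv,z):
    uv=np.asarray(uv,float).reshape(-1,1,2)
    n=cv2.undistortPoints(uv,K(p),np.array(p["distortion"])).reshape(-1,2)
    d=np.c_[n[:,0],-n[:,1],-np.ones(len(n))]@p["pose"][:3,:3].T
    o=p["pose"][:3,3]
    return (o+d*((z-o[2])/d[:,2])[:,None])[:,:2]
def proj(p,X):
    X=np.atleast_2d(X); c=(X-p["pose"][:3,3])@p["pose"][:3,:3]
    c=c*[1,-1,-1]
    return cv2.projectPoints(c,np.zeros(3),np.zeros(3),K(p),np.array(p["distortion"]))[0].reshape(-1,2)
def quad(mask):
    cs,_=cv2.findContours(mask.astype(np.uint8),cv2.RETR_EXTERNAL,cv2.CHAIN_APPROX_NONE)
    return max(cs,key=cv2.contourArea)
E
python3 - <<'E'
import pickle,cv2,numpy as np
p=pickle.load(open("top0.pkl","rb")); im=p["image"]
c=im[135:275,125:350]
cv2.imwrite("pics/crop_top.png",cv2.resize(c,None,fx=3.5,fy=3.5,interpolation=cv2.INTER_CUBIC)[:,:,::-1])
for u,v in [(293,190),(190,184),(240,225),(320,230),(335,118),(100,200),(239,182)]: print(u,v,im[v-2:v+3,u-2:u+3].mean((0,1)))
E
```

```text
293 190 [185.76 176.88 171.88]
190 184 [177.04 168.64 163.28]
240 225 [211.8  212.52 206.52]
320 230 [213.56 214.52 207.72]
335 118 [230.6  174.72 205.24]
100 200 [135.16  76.72  36.4 ]
239 182 [177.32 175.2  177.64]
```

View pics/crop_top.png

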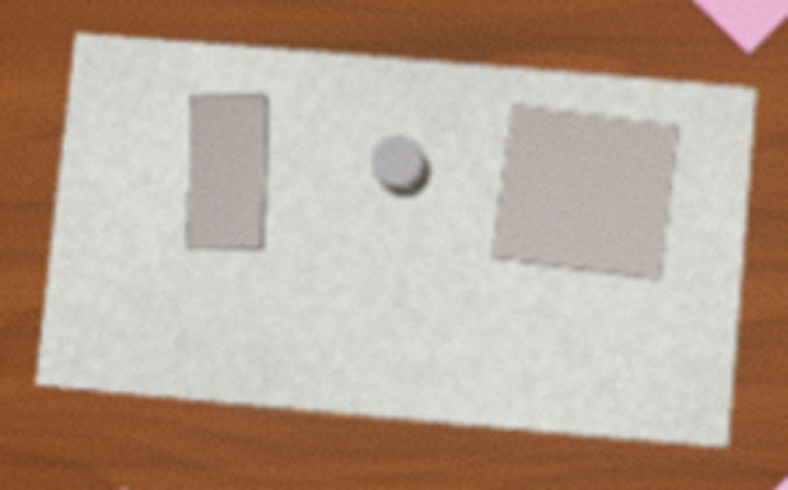

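The crop confirms it: the grey, nearly square plate at top (293,190), without pink, is the wide lid. The narrow lid and canister are to its left.

```bash
cat >> h.py <<'E'
def fitrect(p,roi,lo,hi,z,dims,seed):
    """thresholded chan value between lo/hi in roi, subpixel outline -> world rect; returns x,y,th,dx,dy,res"""
    u0,v0,u1,v1=roi; s=4
    im=cv2.GaussianBlur(p["image"].astype(np.float32),(0,0),0.8)
    c=im[v0:v1,u0:u1].min(2) if seed!='lid' else im[v0:v1,u0:u1,1]
    c=cv2.resize(c,None,fx=s,fy=s,interpolation=cv2.INTER_LINEAR)
    m=((c>lo)&(c<hi)).astype(np.uint8)
    m=cv2.morphologyEx(m,cv2.MORPH_OPEN,np.ones((9,9))); m=cv2.morphologyEx(m,cv2.MORPH_CLOSE,np.ones((9,9)))
    ct=quad(m).reshape(-1,2)
    uv=(ct+0.5)/s-0.5+[u0,v0]
    w=world(p,uv,z)
    (cx,cy),(a,b),ang=cv2.minAreaRect((w*1000).astype(np.float32))
    t0=np.radians(ang); t0=(t0+np.pi/4)%(np.pi/2)-np.pi/4
    def res(q):
        cth,sth=np.cos(q[2]),np.sin(q[2]); d=w-q[:2]
        l=np.c_[d[:,0]*cth+d[:,1]*sth,-d[:,0]*sth+d[:,1]*cth]
        a=np.abs(l)-np.abs(q[3:5])/2
        return np.max(a,1)*1000
    s_=least_squares(res,[cx/1000,cy/1000,t0,*dims],loss='soft_l1',f_scale=1.0)
    return s_.x,np.sqrt(np.mean(s_.fun**2)),w
E
python3 - <<'E'
import pickle
from h import *
p=pickle.load(open("top0.pkl","rb"))
for nm,roi,lo,hi,z,d,sd in [("ledge",(120,130,355,275),115,256,.06,(.28,.54),''),
  ("wide",(255,155,330,225),150,195,.068,(.12,.13),'lid'),
  ("narrow",(168,150,212,218),150,193,.068,(.12,.06),'lid')]:
    q,e,w=fitrect(p,roi,lo,hi,z,d,sd); print(nm,q.round(4),"rms",round(e,2))
    P=q
    if nm=="ledge": L=q
c=world(p,[[239,182]],.13);print("can",c)
s=pickle.load(open("side0.pkl","rb"))
def rect(q,z,dx,dy):
    c,sn=np.cos(q[2]),np.sin(q[2]); return [[q[0]+a*dx/2*c-b*dy/2*sn,q[1]+a*dx/2*sn+b*dy/2*c,z] for a,b in[(1,1),(1,-1),(-1,-1),(-1,1)]]
for k,pp in(("top",p),("side",s)):
    im=cv2.resize(pp["image"][:,:,::-1],None,fx=2,fy=2,interpolation=cv2.INTER_CUBIC)
    for q,z,dx,dy in [(L,.06,.28,.54),(fitrect(p,(255,155,330,225),150,195,.068,(.12,.13),'lid')[0],.068,.12,.13)]:
        cv2.polylines(im,[((proj(pp,rect(q,z,dx,dy))+.5)*2-.5).round().astype(int)],True,(0,0,255),1)
    im=im[240:760,240:760] if k=="top" else im[300:740,260:760]
    cv2.imwrite(f"pics/ov_{k}.png",im)
E
```

```text
ledge [ 0.5518  0.0015 -0.0723  0.2813  0.5408] rms 0.37
wide [ 0.5875 -0.1459 -0.117   0.1227  0.1317] rms 0.67
narrow [0.5999 0.1322 0.0008 0.1244 0.0635] rms 0.68
can [[ 0.596735   -0.00920904]]
```

View pics/ov_side.png

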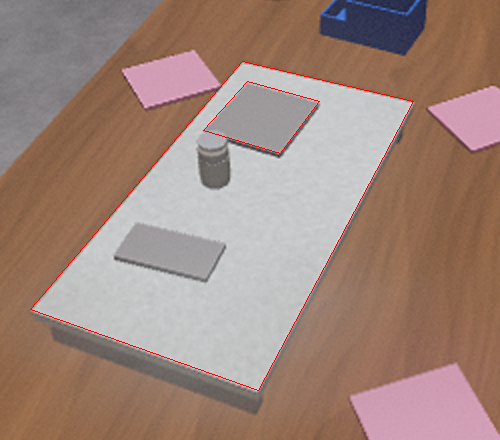

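View pics/ov_top.png

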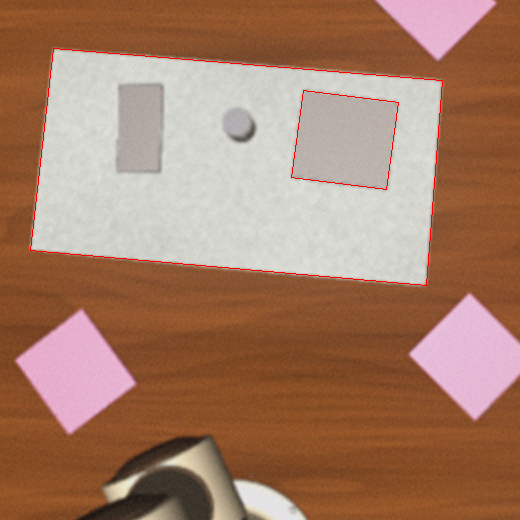

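```bash
cat > tgt.py <<'E'
from bench import r
import numpy as np,sys
from scipy.spatial.transform import Rotation as R
L=np.array([.5518,.0015]);th=-.0723
c,s=np.cos(th),np.sin(th);M=np.array([[c,-s],[s,c]])
def go(lx,ly,z):
    st=r.state();Q=R.from_quat(st["orientation"]).as_matrix()
    w=np.r_[L+M@[lx,ly],z]; d=Q.T@(w-st["tcp_pos"])/.025
    yaw=np.arctan2(Q[1,0],Q[0,0])
    print("t",round(st["time"],2),"slide",d.round(3),"turn",round(np.degrees(yaw-th),2),"tcp_l",(M.T@(st["tcp_pos"][:2]-L)).round(4),"z",st["tcp_pos"][2].round(4),"F_l",(M.T@st["wrist_force"][:2]).round(2),st["wrist_force"][2].round(2),"tilt",Q[:,2].round(4),"w",st["grip_width"].round(4))
if __name__=="__main__": go(*map(float,sys.argv[1:]))
E
python3 -c "
from bench import r
print(r.tip_reach)
from tgt import go
go(-.065,-.1444,.15)"
```

```text
0.022Traceback (most recent call last):
  File "<string>", line 5, in <module>
    go(-.065,-.1444,.15)
    ~~^^^^^^^^^^^^^^^^^^
  File "tgt.py", line 10, in go
    print("t",round(st["time"],2),"slide",d.round(3),"turn",round(np.degrees(yaw-th),2),"tcp_l",(M.T@(st["tcp_pos"][:2]-L)).round(4),"z",st["tcp_pos"][2].round(4),"F_l",(M.T@st["wrist_force"][:2]).round(2),st["wrist_force"][2].round(2),"tilt",Q[:,2].round(4),"w",st["grip_width"].round(4))
                                                                                                                                                                                                                                                                       ^^^^^^^^^^^^^^^^^^^^^^
AttributeError: 'float' object has no attribute 'round'
```

```bash
sed -i 's/st\["grip_width"\].round(4)/round(st["grip_width"],4)/' tgt.py; python3 tgt.py -.065 -.1444 .15
```

```text
t 0.6 slide [14.769 -8.747  4.131] turn 29.91 tcp_l [-0.276  -0.5181] z 0.2533 F_l [ 0.77 -0.87] 0.42 tilt [ 0. -0. -1.] w 0.0853
```

Emit:
apply_moves([
  [1.48,-0.87,0],
  [2.95,-1.75,0],
  [4.43,-2.62,0],
  [5.9,-3.5,0],
  [7.4,-4.37,0],
  [8.86,-5.25,0],
  [10.3,-6.1,0],
  [11.8,-7,0],
  [13.3,-7.9,0],
  [14.77,-8.75,0],
], turn=[3,6,9,12,15,18,21,24,27,29.9], gripper=[0,0,0,0,0,0,0,0,0,0])

```text
time: 1.43
tcp_pos: [0.4702, -0.1461, 0.2536]
orientation: [0.999, -0.037, 0.0, 0.0]
wrist_force: [0.5, -1.4, 0.3]
grip_width: 0.0854
```

```bash
python3 tgt.py -.065 -.1444 .11
```

```text
t 1.43 slide [ 0.222 -0.351  5.746] turn -0.14 tcp_l [-0.0707 -0.1531] z 0.2536 F_l [ 0.58 -1.37] 0.26 tilt [ 8.e-04 -3.e-04 -1.e+00] w 0.0854
```

Emit:
apply_moves([
  [0,0,1],
  [0,0,2.2],
  [0,0,3.4],
  [0,0,4.6],
  [0,0,5.4],
  [0,0,5.73],
  [0,0,5.73],
  [0,0,5.73],
], turn=[0,0,0,0,0,0,0,0], gripper=[0,0,0,0,0,0,0,0])

```text
time: 2.1
tcp_pos: [0.4698, -0.1482, 0.1109]
orientation: [0.999, -0.036, 0.0, 0.0]
wrist_force: [0.1, -0.9, 0.9]
grip_width: 0.0857
```

```bash
python3 tgt.py -.065 -.1444 .085; python3 - <<'E'
from bench import r
import cv2
for n in("side","top"):
    p=r.get_image(n); im=p["image"][:,:,::-1]
    c=im[150:300,150:350] if n=="side" else im[130:300,180:380]
    cv2.imwrite(f"pics/{n}1.png",cv2.resize(c,None,fx=3.5,fy=3.5,interpolation=cv2.INTER_CUBIC))
E
```

```text
t 2.1 slide [ 0.239 -0.435  1.038] turn 0.01 tcp_l [-0.071  -0.1553] z 0.1109 F_l [ 0.15 -0.85] 0.93 tilt [ 6.e-04 -1.e-04 -1.e+00] w 0.0857
```

View pics/side1.png

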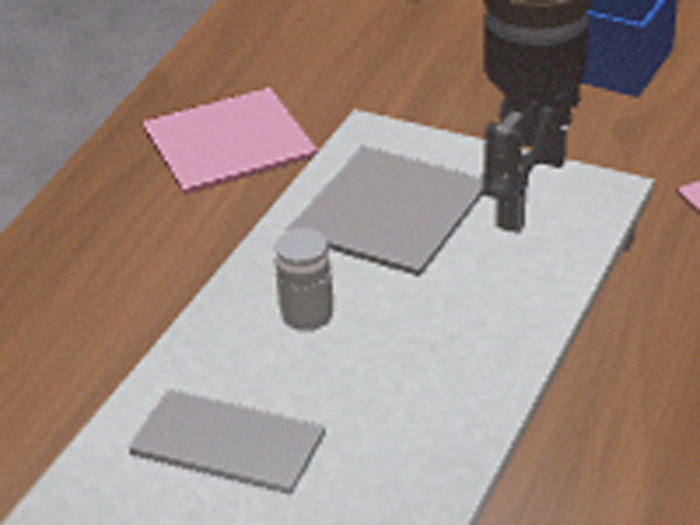

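View pics/top1.png

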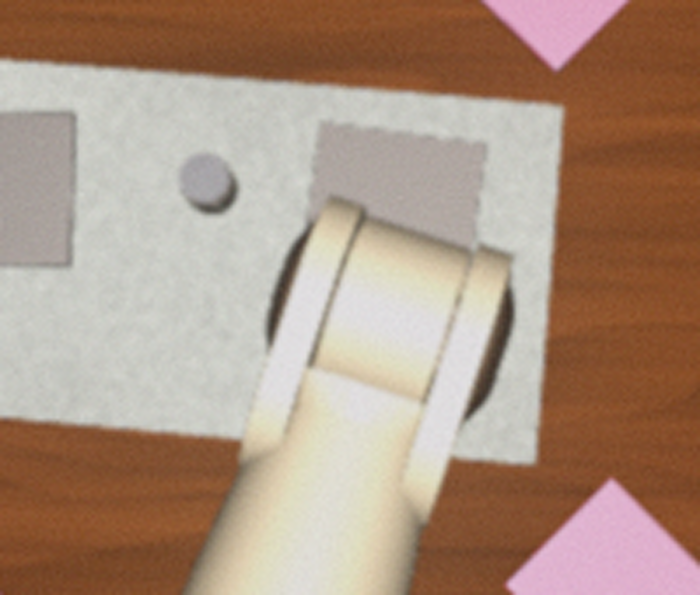

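Emit:
apply_moves([
  [0,-0.22,0.3],
  [0,-0.43,0.6],
  [0,-0.43,0.9],
  [0,-0.43,0.9],
  [0,-0.43,0.9],
], turn=[0,0,0,0,0], gripper=[0,0,0,0,0])

```text
time: 2.62
tcp_pos: [0.4699, -0.1371, 0.0869]
orientation: [0.999, -0.036, -0.001, -0.0]
wrist_force: [-0.1, 0.3, -0.0]
grip_width: 0.0851
```

```bash
python3 tgt.py -.065 -.1444 .085; python3 - <<'E'
from bench import r
import cv2
p=r.get_image("side"); im=p["image"][:,:,::-1]
cv2.imwrite(f"pics/side2.png",cv2.resize(im[160:260,230:360],None,fx=6,fy=6,interpolation=cv2.INTER_CUBIC))
E
```

```text
t 2.62 slide [0.265 0.009 0.075] turn 0.04 tcp_l [-0.0716 -0.1442] z 0.0869 F_l [-0.17  0.27] -0.03 tilt [-1.2e-03  3.0e-04 -1.0e+00] w 0.0851
```

View pics/side2.png

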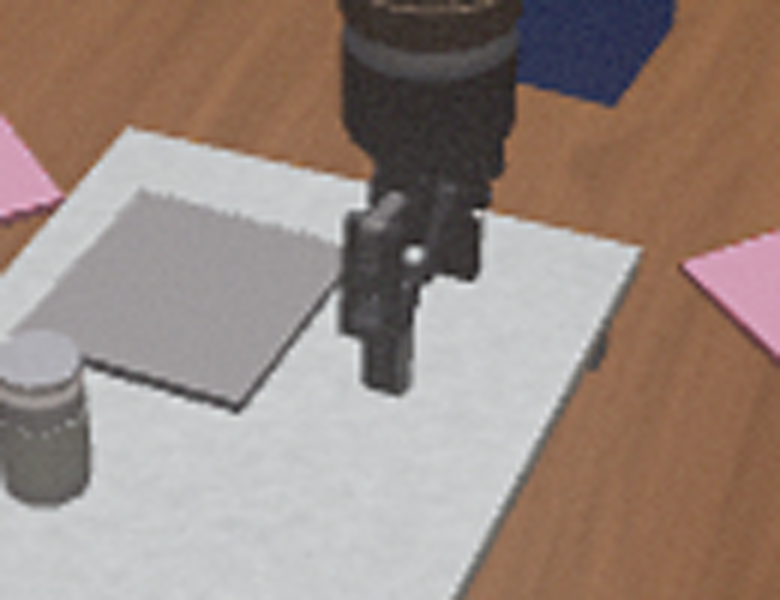

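```bash
python3 - <<'E'
import pickle
from h import *
from tgt import L,M
s=pickle.load(open("side0.pkl","rb"))
for z in(.060,.066,.072,.078):
  for lx in (-.0606,-.0826):
    print(z,lx,[((proj(s,np.r_[L+M@[lx,-.1442+y],z])[0]-[230,160])*6).round() for y in(.043,.057)])
E
```

```text
0.06 -0.0606 [array([360., 406.]), array([348., 424.])]
0.06 -0.0826 [array([405., 418.]), array([394., 436.])]
0.066 -0.0606 [array([360., 396.]), array([348., 414.])]
0.066 -0.0826 [array([405., 408.]), array([394., 426.])]
0.072 -0.0606 [array([360., 385.]), array([348., 404.])]
0.072 -0.0826 [array([406., 397.]), array([394., 416.])]
0.078 -0.0606 [array([360., 375.]), array([348., 393.])]
0.078 -0.0826 [array([406., 387.]), array([394., 405.])]
```

Emit:
apply_moves([
  [0,0,0.15],
  [0,0,0.3],
  [0,0,0.3],
], turn=[0,0,0], gripper=[0,0,0])

```text
time: 2.92
tcp_pos: [0.47, -0.1374, 0.0793]
orientation: [0.999, -0.036, -0.0, -0.0]
wrist_force: [0.1, 0.2, -0.4]
grip_width: 0.085
```

Emit:
apply_moves([
  [0,0,0.05],
  [0,0,0.08],
  [0,0,0.08],
], turn=[0,0,0], gripper=[0,0,0])

```text
time: 3.17
tcp_pos: [0.4703, -0.1374, 0.0779]
orientation: [0.999, -0.036, -0.0, -0.0]
wrist_force: [0.1, 0.5, 0.9]
grip_width: 0.0856
```

Emit:
apply_moves([
  [0,0,0.04],
  [0,0,0.08],
  [0,0,0.08],
], turn=[0,0,0], gripper=[0,0,0])

```text
time: 3.42
tcp_pos: [0.4702, -0.1374, 0.0758]
orientation: [0.999, -0.036, -0.0, -0.0]
wrist_force: [-0.8, 0.1, -0.4]
grip_width: 0.0855
```

```bash
python3 tgt.py -.065 -.1444 .075; python3 - <<'E'
from bench import r
import cv2
p=r.get_image("side"); im=p["image"][:,:,::-1]
cv2.imwrite(f"pics/side3.png",cv2.resize(im[180:240,260:340],None,fx=9,fy=9,interpolation=cv2.INTER_CUBIC))
E
```

```text
t 3.42 slide [ 0.252 -0.001  0.034] turn 0.01 tcp_l [-0.0713 -0.1444] z 0.0758 F_l [-0.81  0.05] -0.42 tilt [-2.e-04  1.e-04 -1.e+00] w 0.0855
```

View pics/side3.png

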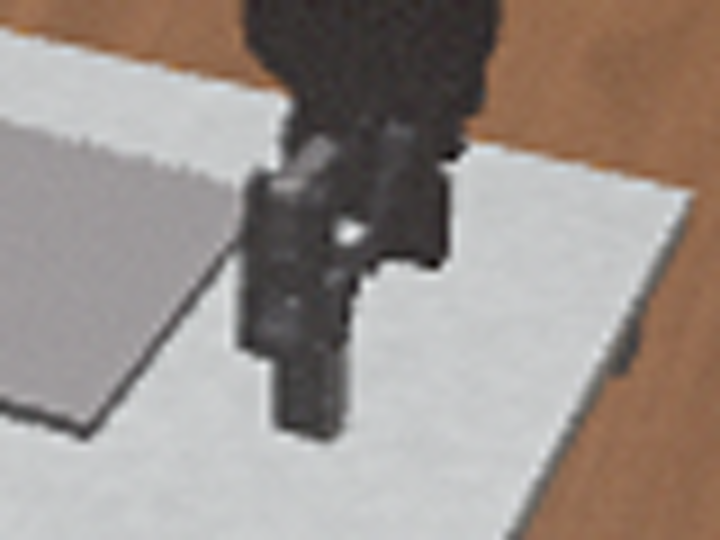

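Emit:
apply_moves([
  [0,0,0.04],
  [0,0,0.04],
  [0,0,0.04],
], turn=[0,0,0], gripper=[0,0,0])

```text
time: 3.72
tcp_pos: [0.4703, -0.1374, 0.075]
orientation: [0.999, -0.036, -0.0, -0.0]
wrist_force: [0.2, 0.0, -0.2]
grip_width: 0.0853
```

Emit:
apply_moves([
  [0,0,0.04],
  [0,0,0.04],
  [0,0,0.04],
], turn=[0,0,0], gripper=[0,0,0])

```text
time: 3.97
tcp_pos: [0.4703, -0.1374, 0.074]
orientation: [0.999, -0.036, -0.0, -0.0]
wrist_force: [-0.1, -0.1, 0.9]
grip_width: 0.0852
```

Emit:
apply_moves([
  [0,0,0.04],
  [0,0,0.04],
  [0,0,0.04],
], turn=[0,0,0], gripper=[0,0,0])

```text
time: 4.22
tcp_pos: [0.4703, -0.1374, 0.073]
orientation: [0.999, -0.036, -0.0, -0.0]
wrist_force: [1.0, 0.3, 1.0]
grip_width: 0.0854
```

Emit:
apply_moves([
  [0,0,0.04],
  [0,0,0.04],
  [0,0,0.04],
], turn=[0,0,0], gripper=[0,0,0])

```text
time: 4.47
tcp_pos: [0.4703, -0.1374, 0.072]
orientation: [0.999, -0.036, -0.0, -0.0]
wrist_force: [0.8, -0.4, 0.1]
grip_width: 0.0853
```

Emit:
apply_moves([
  [0.4,0,0],
  [0.9,0,0],
  [1.3,0,0],
  [1.5,0,0],
  [1.6,0,0],
  [1.6,0,0],
], turn=[0,0,0,0,0,0], gripper=[0,0,0,0,0,0])

```text
time: 4.97
tcp_pos: [0.5106, -0.1403, 0.0718]
orientation: [0.999, -0.036, -0.0, -0.0]
wrist_force: [1.0, -0.0, -0.4]
grip_width: 0.0856
```

Emit:
apply_moves([
  [0.1,0,0],
  [0.2,0,0],
  [0.3,0,0],
  [0.4,0,0],
  [0.5,0,0],
  [0.6,0,0],
  [0.7,0,0],
  [0.75,0,0],
  [0.8,0,0],
  [0.8,0,0],
], turn=[0,0,0,0,0,0,0,0,0,0], gripper=[0,0,0,0,0,0,0,0,0,0])

```text
time: 5.8
tcp_pos: [0.5304, -0.1418, 0.072]
orientation: [0.999, -0.036, 0.0, 0.0]
wrist_force: [1.1, -0.1, -0.5]
grip_width: 0.0853
```

```bash
python3 tgt.py .049 -.1444 .072; cat > snap.py <<'E'
from bench import r
import cv2,pickle,sys
n=sys.argv[1]
for k in("side","top"):
    p=r.get_image(k); pickle.dump(p,open(f"{k}{n}.pkl","wb")); im=p["image"][:,:,::-1]
    c=im[140:240,200:340] if k=="side" else im[130:240,200:350]
    cv2.imwrite(f"pics/{k}{n}.png",cv2.resize(c,None,fx=5,fy=5,interpolation=cv2.INTER_CUBIC))
E
python3 snap.py 4
```

```text
t 5.8 slide [ 2.399e+00 -0.000e+00  2.000e-03] turn 0.02 tcp_l [-0.011  -0.1444] z 0.072 F_l [ 1.12 -0.05] -0.47 tilt [ 2.e-04 -0.e+00 -1.e+00] w 0.0853
```

View pics/side4.png

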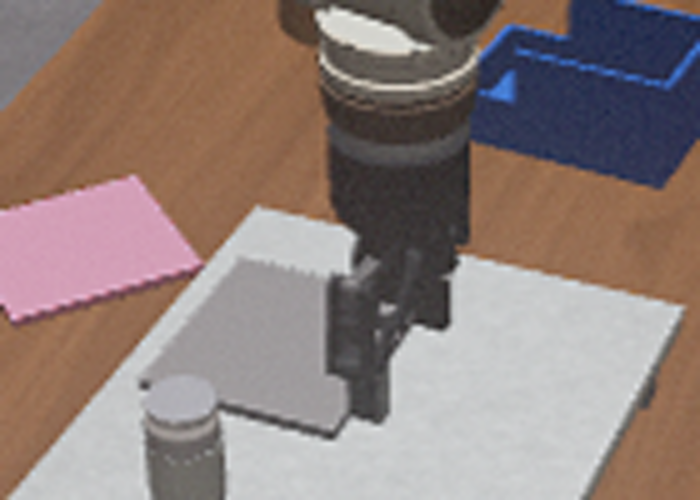

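View pics/top4.png

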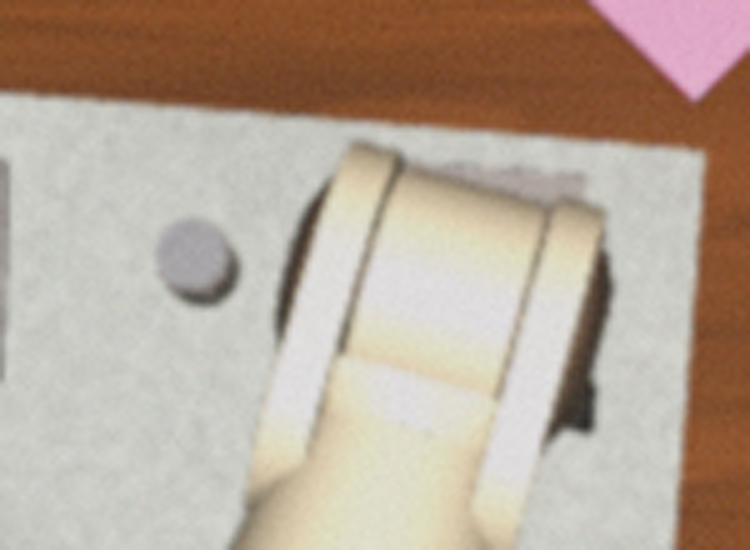

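Emit:
apply_moves([
  [0.15,0,0],
  [0.3,0,0],
  [0.5,0,0],
  [0.7,0,0],
  [0.9,0,0],
  [1.1,0,0],
  [1.2,0,0],
  [1.25,0,0],
  [1.25,0,0],
], turn=[0,0,0,0,0,0,0,0,0], gripper=[0,0,0,0,0,0,0,0,0])

```text
time: 6.65
tcp_pos: [0.5616, -0.144, 0.0719]
orientation: [0.999, -0.036, -0.0, -0.0]
wrist_force: [0.8, -0.4, 0.3]
grip_width: 0.0856
```

```bash
python3 tgt.py .049 -.1444 .072; python3 snap.py 5
```

```text
t 6.65 slide [ 1.148 -0.    -0.003] turn 0.02 tcp_l [ 0.0203 -0.1444] z 0.0719 F_l [ 0.78 -0.39] 0.34 tilt [-0.  0. -1.] w 0.0856
```

View pics/side5.png

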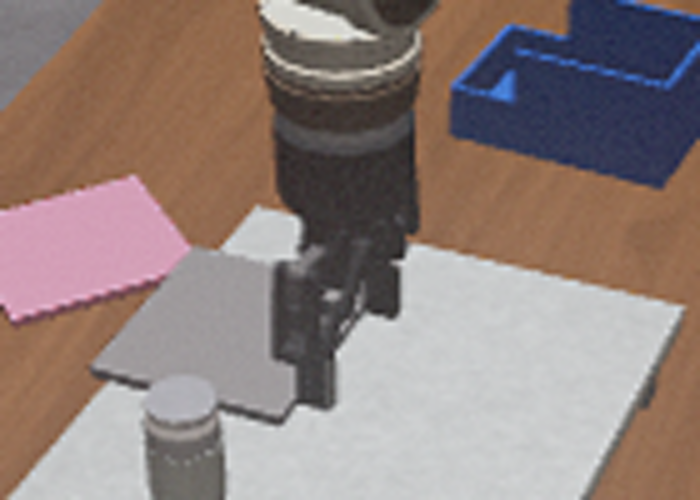

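The lid slides squarely. Its front-left corner is at crop (92,373), already over the edge.

```bash
python3 - <<'E'
import pickle
from h import *
from tgt import L,M
s=pickle.load(open("side5.pkl","rb"))
im=cv2.resize(s["image"][:,:,::-1],None,fx=5,fy=5,interpolation=cv2.INTER_CUBIC)
f=.0203+.011+.12
for df,col in((0,(0,0,255)),(.01,(0,255,0))):
  P=[np.r_[L+M@[f+df-a,-.1444+b],.068] for a,b in((0,.065),(0,-.065),(.12,-.065),(.12,.065))]
  cv2.polylines(im,[((proj(s,P)+.5)*5-.5).round().astype(int)],True,col,1)
cv2.imwrite("pics/ov5.png",im[860:1160,1020:1500])
E
```

```text
(no output)
```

View pics/ov5.png

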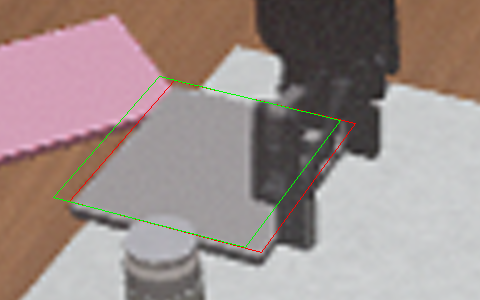

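Emit:
apply_moves([
  [0.15,0,0],
  [0.3,0,0],
  [0.5,0,0],
  [0.7,0,0],
  [0.85,0,0],
  [0.95,0,0],
  [1,0,0],
  [1,0,0],
  [1,0,0],
], turn=[0,0,0,0,0,0,0,0,0], gripper=[0,0,0,0,0,0,0,0,0])

```text
time: 7.5
tcp_pos: [0.5863, -0.1458, 0.072]
orientation: [0.999, -0.036, -0.0, -0.0]
wrist_force: [0.2, -0.1, 0.4]
grip_width: 0.0855
```

Emit:
apply_moves([
  [-0.4,0,0],
  [-1.4,0,0],
  [-2.8,0,0],
  [-4.2,0,0],
  [-5.6,0,0],
  [-5.6,0,-1.4],
  [-5.6,0,-2.8],
  [-6.6,0,-4],
  [-7.5,0,-4],
  [-7.5,0,-4],
], turn=[0,0,0,0,0,0,0,0,0,0], gripper=[0,0,0,0,0,0,0,0,0,0])

```text
time: 8.33
tcp_pos: [0.3975, -0.1323, 0.1744]
orientation: [0.999, -0.036, 0.001, 0.001]
wrist_force: [0.5, 0.2, 0.6]
grip_width: 0.0853
```

```bash
python3 tgt.py .044 -.1444 .072; python3 snap.py 6
```

```text
t 8.33 slide [ 7.517 -0.013  4.117] turn -0.02 tcp_l [-0.1442 -0.1446] z 0.1744 F_l [0.46 0.19] 0.6 tilt [ 0.0029 -0.0012 -1.    ] w 0.0853
```

View pics/side6.png

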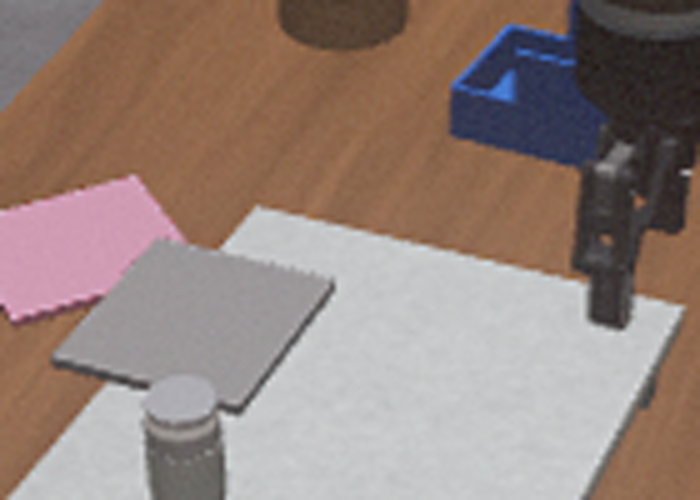

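View pics/top6.png

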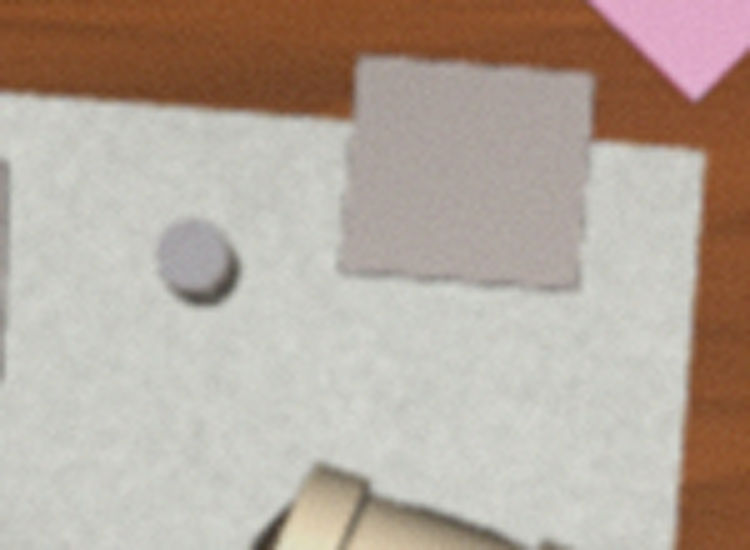

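```bash
cat > meas.py <<'E'
import pickle,sys
from h import *
from tgt import L,M,th
n=sys.argv[1]
p=pickle.load(open(f"top{n}.pkl","rb"));s=pickle.load(open(f"side{n}.pkl","rb"))
im=cv2.GaussianBlur(p["image"].astype(np.float32),(0,0),.8)
u0,v0,u1,v1=258,133,330,200;k=4
c=cv2.resize(im[v0:v1,u0:u1],None,fx=k,fy=k,interpolation=cv2.INTER_LINEAR)
m=((c[:,:,2]>104)&(c[:,:,1]<194)).astype(np.uint8)
m=cv2.morphologyEx(m,cv2.MORPH_OPEN,np.ones((21,21)));m=cv2.morphologyEx(m,cv2.MORPH_CLOSE,np.ones((15,15)))
w=world(p,(quad(m).reshape(-1,2)+.5)/k-.5+[u0,v0],.068)
l=(w-L)@M  # ledge frame
# per-side lines
ctr=l.mean(0); f=(l-(l.max(0)+l.min(0))/2)
sel={'front':(l[:,0]>.06+ctr[0]-.012)&(abs(f[:,1])<.05),'rear':(l[:,0]<-.06+ctr[0]+.012)&(abs(f[:,1])<.05)}
for nm,q in sel.items():
    sl,ic=np.polyfit(l[q,1]-ctr[1],l[q,0],1); print(nm,"lx",ic.round(4),"ang deg",np.degrees(-np.arctan(sl)).round(2))
for nm,q in {'left':(l[:,1]>ctr[1]+.055)&(abs(f[:,0])<.045),'right':(l[:,1]<ctr[1]-.055)&(abs(f[:,0])<.045)}.items():
    sl,ic=np.polyfit(l[q,0]-ctr[0],l[q,1],1); print(nm,"ly",ic.round(4),"ang deg",np.degrees(np.arctan(sl)).round(2))
# ledge far edge refit in this picture
c=im[:,:,2]; pts=[]
for u in list(range(155,262,2))+list(range(325,336)):
    col=c[140:172,u]; i=np.argmax(col>120)
    if i>0: pts.append((u,140+i-1+(120-col[i-1])/(col[i]-col[i-1])))
e=(world(p,pts,.06)-L)@M
sl,ic=np.polyfit(e[:,1],e[:,0],1); print("far edge lx at lid",(ic+sl*ctr[1]).round(4),"ang",np.degrees(-np.arctan(sl)).round(2))
E
python3 meas.py 6
python3 - <<'E'
import pickle
from h import *
from tgt import L,M
s=pickle.load(open("side6.pkl","rb"))
im=cv2.resize(s["image"][:,:,::-1],None,fx=7,fy=7,interpolation=cv2.INTER_CUBIC)
f=.176
P=[np.r_[L+M@[f-a,-.1444+b],.068] for a,b in((0,.065),(0,-.065),(.12,-.065),(.12,.065))]
cv2.polylines(im,[((proj(s,P)+.5)*7-.5).round().astype(int)],True,(0,0,255),1)
P=[np.r_[L+M@[.14,y],.06] for y in(-.27,.27)]
cv2.polylines(im,[((proj(s,P)+.5)*7-.5).round().astype(int)],True,(0,255,0),1)
cv2.imwrite("pics/ov6.png",im[1240:1580,1420:1940])
E
```

```text
front lx 0.1751 ang deg 0.11
rear lx 0.052 ang deg -0.2
left ly -0.073 ang deg -1.61
right ly -0.209 ang deg 1.67
far edge lx at lid 0.1403 ang 0.02
```

View pics/ov6.png

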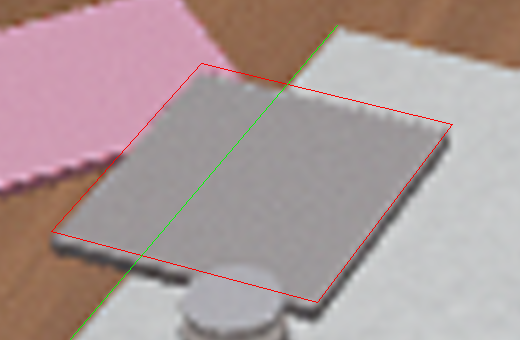

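```bash
cat > edge.py <<'E'
import pickle,sys
from h import *
from scipy.ndimage import map_coordinates,gaussian_filter
from tgt import L,M
n,front=sys.argv[1],float(sys.argv[2])
def scan(p,c0,z,lys,rng=.011,ch=None):
    im=p["image"].astype(float); out=[]
    xs=np.arange(c0-rng,c0+rng,.0004)
    for ly in lys:
        P=np.array([np.r_[L+M@[x,ly],z] for x in xs]); uv=proj(p,P)
        pr=np.stack([map_coordinates(gaussian_filter(im[:,:,k],.7),[uv[:,1],uv[:,0]],order=3) for k in range(3)],1)
        g=np.linalg.norm(np.gradient(pr,axis=0),axis=1)[2:-2]; x=xs[2:-2]
        i=np.argmax(g)
        if 1<i<len(g)-2:
            w=g*(abs(x-x[i])<.003); out.append((ly,(w@x)/w.sum()))
    o=np.array(out); 
    b=np.polyfit(o[:,0]-np.mean(lys),o[:,1],1); r=o[:,1]-np.polyval(b,o[:,0]-np.mean(lys)); k=abs(r-np.median(r))<.0025
    b=np.polyfit(o[k,0]-np.mean(lys),o[k,1],1)
    return b[1].round(4),np.degrees(-np.arctan(b[0])).round(2),"sd",(r[k].std()*1000).round(2),k.sum()
ly=np.linspace(-.195,-.095,60)
for c in("top","side"):
    p=pickle.load(open(f"{c}{n}.pkl","rb"))
    print(c,"front",scan(p,front,.068,ly)); print(c,"rear top",scan(p,front-.12,.068,ly if c=="top" else ly))
    print(c,"ledge R",scan(p,.14,.06,np.linspace(-.262,-.222,25))); print(c,"ledge L",scan(p,.14,.06,np.linspace(.06,.25,60)))
    print(c,"ledge near",scan(p,-.14,.06,np.linspace(-.06,.25,60)))
E
python3 edge.py 6 .1745; echo; python3 edge.py 0 .106
```

```text
top front (np.float64(0.1758), np.float64(0.1), 'sd', np.float64(0.49), np.int64(60))
top rear top (np.float64(0.0536), np.float64(-0.02), 'sd', np.float64(0.57), np.int64(60))
top ledge R (np.float64(0.1406), np.float64(0.09), 'sd', np.float64(0.22), np.int64(25))
top ledge L (np.float64(0.1402), np.float64(0.04), 'sd', np.float64(0.29), np.int64(60))
top ledge near (np.float64(-0.14), np.float64(0.03), 'sd', np.float64(0.45), np.int64(57))
side front (np.float64(0.174), np.float64(0.36), 'sd', np.float64(0.63), np.int64(54))
side rear top (np.float64(0.05), np.float64(-0.03), 'sd', np.float64(0.23), np.int64(60))
side ledge R (np.float64(0.1383), np.float64(-0.2), 'sd', np.float64(0.17), np.int64(25))
side ledge L (np.float64(0.139), np.float64(-0.25), 'sd', np.float64(0.15), np.int64(60))
side ledge near (np.float64(-0.1408), np.float64(-0.12), 'sd', np.float64(0.11), np.int64(60))

top front (np.float64(0.1077), np.float64(-2.21), 'sd', np.float64(0.86), np.int64(60))
top rear top (np.float64(-0.0155), np.float64(-2.26), 'sd', np.float64(0.48), np.int64(60))
top ledge R (np.float64(0.1406), np.float64(0.34), 'sd', np.float64(0.29), np.int64(25))
top ledge L (np.float64(0.1403), np.float64(0.05), 'sd', np.float64(0.3), np.int64(60))
top ledge near (np.float64(-0.1401), np.float64(-0.06), 'sd', np.float64(0.3), np.int64(60))
side front (np.float64(0.1047), np.float64(-2.49), 'sd', np.float64(0.52), np.int64(60))
side rear top (np.float64(-0.0191), np.float64(-2.55), 'sd', np.float64(0.24), np.int64(60))
side ledge R (np.float64(0.1383), np.float64(-0.07), 'sd', np.float64(0.12), np.int64(25))
side ledge L (np.float64(0.139), np.float64(-0.23), 'sd', np.float64(0.16), np.int64(60))
side ledge near (np.float64(-0.1408), np.float64(-0.12), 'sd', np.float64(0.1), np.int64(60))
```

Front-edge measurements give an overhang of about 35.3 mm (top 35.2, side 35.6), with the lid square to within about 0.1–0.5°. It needs about 4.5 mm more.

Emit:
apply_moves([
  [1.0,0,0],
  [1.9,0,1],
  [1.9,0,2.2],
  [1.9,0,3.4],
  [1.9,0,3.9],
  [1.9,0,4],
  [3.1,0,4],
  [4.5,0,4],
  [5.9,0,4],
  [6.6,0,4],
], turn=[0,0,0,0,0,0,0,0,0,0], gripper=[0,0,0,0,0,0,0,0,0,0])

```text
time: 9.27
tcp_pos: [0.5673, -0.1443, 0.072]
orientation: [0.999, -0.036, 0.001, 0.0]
wrist_force: [-0.3, -0.4, 0.1]
grip_width: 0.0852
```

Emit:
apply_moves([
  [0,0,0],
  [0,0,0],
], turn=[0,0], gripper=[0,0])

```text
time: 9.43
tcp_pos: [0.5644, -0.1441, 0.0715]
orientation: [0.999, -0.036, -0.001, -0.0]
wrist_force: [-0.1, 0.4, -0.7]
grip_width: 0.0853
```

```bash
python3 tgt.py .0495 -.1444 .072
```

```text
t 9.43 slide [ 1.056  0.006 -0.019] turn 0.04 tcp_l [ 0.0231 -0.1443] z 0.0715 F_l [-0.16  0.34] -0.66 tilt [-1.1e-03  3.0e-04 -1.0e+00] w 0.0853
```

Emit:
apply_moves([
  [0.2,0,0],
  [0.5,0,0],
  [0.7,0,0],
  [0.85,0,0],
  [0.95,0,0],
  [1.02,0,0],
  [1.06,0,0],
  [1.08,0,0],
  [1.08,0,0],
  [1.08,0,0],
], turn=[0,0,0,0,0,0,0,0,0,0], gripper=[0,0,0,0,0,0,0,0,0,0])

```text
time: 10.27
tcp_pos: [0.5907, -0.1461, 0.072]
orientation: [0.999, -0.036, 0.0, -0.0]
wrist_force: [0.1, -0.8, -1.0]
grip_width: 0.0855
```

```bash
python3 tgt.py .0495 -.1444 .072
```

```text
t 10.27 slide [ 0.    -0.     0.001] turn 0.01 tcp_l [ 0.0495 -0.1444] z 0.072 F_l [ 0.19 -0.76] -1.0 tilt [ 1.e-04  0.e+00 -1.e+00] w 0.0855
```

Exactly at the target. I'll back away and measure.

Emit:
apply_moves([
  [-0.4,0,0],
  [-1.4,0,0],
  [-2.8,0,0],
  [-4.2,0,0],
  [-5.6,0,0],
  [-5.6,0,-1.4],
  [-5.6,0,-2.8],
  [-6.6,0,-4],
  [-7.5,0,-4],
  [-7.5,0,-4],
], turn=[0,0,0,0,0,0,0,0,0,0], gripper=[0,0,0,0,0,0,0,0,0,0])

```text
time: 11.1
tcp_pos: [0.4021, -0.1326, 0.1744]
orientation: [0.999, -0.036, 0.002, 0.001]
wrist_force: [0.6, -0.1, 0.0]
grip_width: 0.0854
```

```bash
python3 snap.py 7; python3 meas.py 7; python3 edge.py 7 .179
```

```text
front lx 0.1791 ang deg 0.45
rear lx 0.0555 ang deg 0.17
left ly -0.073 ang deg -2.35
right ly -0.2088 ang deg 1.98
far edge lx at lid 0.1404 ang 0.02
top front (np.float64(0.1798), np.float64(0.17), 'sd', np.float64(0.37), np.int64(60))
top rear top (np.float64(0.0575), np.float64(0.1), 'sd', np.float64(0.44), np.int64(60))
top ledge R (np.float64(0.1406), np.float64(-0.25), 'sd', np.float64(0.36), np.int64(25))
top ledge L (np.float64(0.1403), np.float64(0.05), 'sd', np.float64(0.31), np.int64(60))
top ledge near (np.float64(-0.14), np.float64(0.0), 'sd', np.float64(0.63), np.int64(55))
side front (np.float64(0.178), np.float64(0.4), 'sd', np.float64(0.85), np.int64(50))
side rear top (np.float64(0.0539), np.float64(-0.1), 'sd', np.float64(0.19), np.int64(60))
side ledge R (np.float64(0.1383), np.float64(0.02), 'sd', np.float64(0.15), np.int64(25))
side ledge L (np.float64(0.139), np.float64(-0.25), 'sd', np.float64(0.15), np.int64(60))
side ledge near (np.float64(-0.1408), np.float64(-0.11), 'sd', np.float64(0.09), np.int64(60))
```

View pics/side7.png

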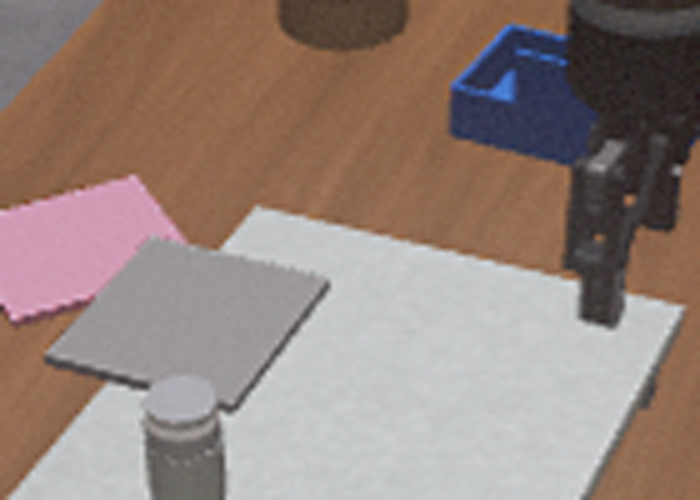

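```bash
python3 - <<'E'
import pickle
from h import *
a,b=[pickle.load(open(f"top{i}.pkl","rb"))["image"].astype(int) for i in(0,7)]
for n,(u0,v0,u1,v1) in dict(narrow=(170,152,212,216),can=(225,168,255,198),bin=(402,178,460,252)).items():
    print(n,abs(a-b)[v0:v1,u0:u1].mean())
print("bg",abs(a-b)[20:60,100:400].mean())
from bench import r
print(r.state()["time"]); print(r.job_done())
E
```

```text
narrow 10.41344246031746
can 10.328148148148149
bin 5.992000621310966
bg 6.975805555555556
11.2
the job is handed in; nothing more can be done
None
```

```bash
python3 - <<'E'
import pickle
from h import *
for i in(0,7):
    p=pickle.load(open(f"top{i}.pkl","rb"))
    print(fitrect(p,(168,150,212,218),150,193,.068,(.12,.06),'lid')[0].round(4))
a,b=[pickle.load(open(f"top{i}.pkl","rb"))["image"].mean(2).astype(np.float32) for i in(0,7)]
for n,(u0,v0,u1,v1) in dict(can=(222,165,256,200),bin=(402,178,460,252)).items(): print(n,cv2.phaseCorrelate(a[v0:v1,u0:u1].copy(),b[v0:v1,u0:u1].copy()))
E
```

```text
[0.5999 0.1322 0.0008 0.1244 0.0635]
[ 0.5998  0.1321 -0.0025  0.128   0.0669]
can ((-0.05583750508592544, 0.06441328562009829), 0.9577380532835736)
bin ((-0.030244465042962076, 0.49805783870384346), 0.998684373219808)
```

```bash
python3 - <<'E'
import pickle,numpy as np
for i in(0,4,6,7):
    m=pickle.load(open(f"top{i}.pkl","rb"))["image"].astype(int)[178:256,400:462]
    m=(m[:,:,2]-m[:,:,0])>30; y,x=np.nonzero(m); print(i,m.sum(),x.mean().round(2),y.mean().round(2))
E
```

```text
0 2069 29.93 36.98
4 2057 29.85 36.95
6 2052 29.82 36.96
7 2054 29.83 36.95
```

The wide lid now sticks out about 39 to 40 mm over the ledge's far edge, square to it. The job is handed in at 11.2 s of the 42 s allowed. I pushed its rear edge with the tips of the open fingers, measured, nudged it about 4.5 mm further, and backed the hand clear.

**Overhang:** The methods disagree by about 2 mm:

| Method | Overhang |
|---|---|
| Front edge, top camera | 39.2 mm |
| Front edge, side camera | 39.6 mm |
| Finger position | 40.2 mm |
| Lid centre, from both its edges | 37.4–38.2 mm |

I trust the lid-centre figures least, because the visible rear face pulls them low. I left the last millimetre alone.

**Squareness:** The camera edge fits put the lid within about 0.5° of the ledge edge. The lid's left and right sides fitted poorly, about 2° off in opposite directions, so I disregarded those.

**Other objects:**
- **Narrow lid:** its position fit moved 0.1 mm.
- **Canister:** it moved less than 0.1 px.
- **Blue bin:** image correlation suggested a 0.5 px shift, but its colour outline moved only 0.1 px and the hand never went near it at low height.

**Forces and clearance:** Wrist force readings stayed around 1 N, and at hand-in the hand was raised behind the lid, clear of everything.

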